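Clamp a turned shaft in the measuring fixture

ROBOT

A 6-joint arm with a two-finger parallel gripper is mounted at the origin on the work surface. World frame = base frame: x ahead of the robot, y to its left, z up, the work surface at z = 0. Lengths are in m, angles in degrees, forces in N, time in s.
With the tool pointing down it reaches from about 0.275 to 0.725 m from the base axis. Payload 15.9 kg.
Tool frame: the origin (TCP) lies on the front face of the gripper's body, between the roots of the fingers; the fingertips stand 73 mm ahead of it and the grasp point (between the pads) lies 54 mm ahead of it; z points along the fingers, y is the direction in which the jaws open and shut (so a half turn about z gives the same grasp; the last joint's range is limited). The gripper opens to 85 mm and grips with 20 to 120 N. Pads are 22 mm wide; open, the fingers measure 114 mm over their backs; the gripper's body (76 mm by 85 mm) begins 54 mm behind the grasp point. The pads swing forward as they close: fully open they stand 13 mm farther back than shut.
Start: joints at [64.859, 12.198, -1.971, 75.831, 0, 90], TCP at [0.212, 0.453, 0.304] pointing down, gripper open.
Joint ranges: [-170.91, 170.91], [-42.67, 98.43], [-65.05, 77.54], [-120.47, 116.71], [-90, 82.35], [-180, 180]. Speed limits (degrees/s): [108.29, 108.29, 136.94, 147.25, 180, 180].

INTERFACE

Orientations are given as [roll, pitch, yaw] about the fixed x, y, z axes, in that order (R = Rz(yaw) Ry(pitch) Rx(roll)).
In Python, from plant import status, vision, job gives the robot as it stands.
- The arm moves only by the tool carry_out, never from a script. Its argument "commands" is a list of rows, each an object of numbers: "x", "y", "z": the shift along the world's x, y, z in mm; "spin": the turn about the world's z in rad. In form: [{"x": .., "y": .., "z": .., "spin": ..}, ...]. A call has 1 to 8 rows; each row shifts and turns the pose as measured when the row begins; what a row does not reach is not made up. A row lasts 1/10 s, in which the tool goes at most 50 mm and 8.59 degrees, less where a joint would pass 70% of its speed; a pose out of reach is approached as far as the arm can. A call is refused whole if a number of a shift passes 50 or a number of a turn 0.15, either way. A call with a gripper value outside its range is refused whole. "gripper" is the finger opening in mm, from 0 to 85.4, set as the call begins (left out, the last holds). The fingers move at their own pace and stop on an object; "force" is the grip in N (left out, the last holds). Time passes only in rows, so rows that do not move let the fingers close. It gives the time, the measured TCP pose, the force and the opening at its end, in the units of the state.
- status.state(): the state, without advancing time (a new reading comes with each control period).
- vision.read_camera(name): name is "side" or "top" or "wrist"; returns a dict with "image" (420x560x3 uint8, red, green, blue), "z_map" (420x560 float32, m along the optical axis (not along the pixel's ray), 0 where there is no reading), "intrinsics" (3x3 intrinsics, pixels), "R" (3x3) and "t" (3): a world point X has camera coordinates R X + t. Camera axes: x right, y down, z forward; pixel columns grow to the right and rows downward; lengths in m; the calibration is good to about 2 mm. A picture is of the moment at which its call begins.
- job.job_done(): hands the job in, once; it reports no verdict.
The state is a dict: "time": time; "joint_positions": joint angles; "joint_velocities": joint speeds; "effort": joint torques, N m; "eef_pos": TCP position; "orientation": TCP orientation; "wrist_force": force on the tool from outside, world axes, zero at the start; "ft_torque": the same for the moment, N m; "opening": finger opening in m.
Only numpy, scipy, OpenCV 4.12 (cv2) and the standard library are available. Lean on these libraries where they do the work, as an engineer would, in place of code of your own. Each camera call takes 0.05 s, during which the arm holds its last target.

TASK

Take the round turned shaft from its cradle and lay it in the two V-blocks of the measuring fixture, centred along them. Then swing the clamp's lever handle through its quarter turn to the end stop, so that the clamp finger lies across the shaft, and let go. Do not bump the measuring head that overhangs the handle, and leave the square bar and the loose ring where they are.

Things in the scene. Friction and masses are not known exactly. Their poses are not given: they have to be found in the camera images.
- shaft: Loose round aluminium shaft, 0.2 to 0.45 kg: 30 mm diameter over its middle 140 mm, a 20 mm diameter journal 20 mm long at each end (180 mm in all). Origin at its middle on its axis; x along the shaft. It starts lying level in a grey plastic cradle, its axis 55 mm above the table.
- cradle_a: Grey plastic cradle in which the shaft starts, fixed, 140 x 80 mm. Origin on the table under its centre, x along the shaft. Two V supports 14 mm thick, 68 mm wide, 50 mm either side of the middle, tops about at shaft axis height; between them it is only 12 mm high, so fingers can take the shaft at its middle. A like cradle holds the square bar; the two may change places.
- bar: Bystander: loose square aluminium bar, 30 mm square, 170 mm long, lying edge down in the second cradle. Origin at its middle; x along it. To be left alone.
- fixture: Fixture, fixed to the table at a varying place and yaw: steel base plate 240 x 300 x 20 mm with two dark V-blocks, clamp on a post and overhanging head. Origin on the table below the middle of the V-blocks; x along the groove (roughly away from the robot), y left, z up. Plate covers x -90 to 150, y -60 to 240 mm. A 40 mm square column stands at x 122, y 205 mm, 255 mm tall.
- vee (a point): Where the middle of the shaft's axis lies when seated: 85 mm above the table, over the fixture's origin; axes as the fixture's. The V-blocks are 20 mm thick along x, centred 45 mm either side of this point (70 mm free between them), 68 mm wide; 90 degree grooves open upwards, about 40 mm wide at the tops, which reach 3 mm above this point.
- pivot (a point): On the clamp's vertical hinge axis, 85 mm to the left (fixture +y) of the groove's middle, at the handle's height, 109 mm above the table; axes as the fixture's. The hub there is 34 mm in diameter, its top 117 mm above the table.
- clamp (a joint): Clamp angle, rad: 0 open, 1.571 locked at the end stop, clockwise from above; starts at 0 to 0.3. Stays where left; about 3 N at point handle moves it. At 0 the handle points to fixture -x (to the robot) and the flat finger to +x, clear of the groove; locked, handle to +y and finger to -y, 4 mm above the shaft's middle. Finger 22 mm wide, 10 thick, reaching 105 mm from the axis.
- handle (a point): Point on the axis of the clamp's lever handle, 85 mm from the hinge axis, 109 mm above the table. Moves with the handle; its x axis points along the lever to the hinge. The handle is a level round bar with black grip, 20 mm diameter from 40 to 116 mm out from the hinge axis; below it is free down to the base plate.
- head: White measuring head on the fixture's column; origin as the fixture's. A box over fixture x -35 to 145, y 150 to 240 mm, underside 250 mm above the table (lens under it 244), top 305. The end of the handle's arc lies under it: a vertical tool would hit it, a tool leaning 30 to 45 degrees back towards the robot, the shaft or between fits. Not to be bumped.
- ring_gauge: Bystander: loose steel ring, 72 mm diameter, 24 mm high, origin under its centre.
Not all that is in view belongs to the job. Leave any purple look-alike of the shaft alone.

How it is judged:
By the outcome, as a careful person would: the job done as asked, in the order asked, and still so for the second after the job is handed in, with the robot touching nothing.
It also fails if it takes over 56 s, if anything falls off the work surface, if the arm or the gripper's body presses on something with over 40 N, if the wrist force passes 120 N, or if a joint passes its speed limit or range.

## Working session

There is one attempt and no reset: what is moved stays moved. The work goes in short steps, Python scripts to look and compute and a tool call to move; the robot and the scene stay as the last step left them, time stands still between calls to the robot, and variables do not carry over. Pictures are saved under pics/ and viewed, and the job is handed in when it is done.

Besides the shell and the picture viewer there is one more tool, called after "Call:" by a JSON object that holds its "name" and its "arguments", one argument or row to a line. carry_out: Moves the arm, as the interface text tells. Its arguments: {"type":"object","properties":{"commands":{"type":"array","items":{"type":"object","properties":{"x":{"type":"number"},"y":{"type":"number"},"z":{"type":"number"},"spin":{"type":"number"}}}},"gripper":{"type":"number"},"force":{"type":"number"}},"required":["commands"]}

```bash
mkdir -p pics; ls
cat > h.py <<'E'
import numpy as np, cv2
from plant import status, vision, job
def snap(n,f=None):
    c=vision.read_camera(n); 
    if f: cv2.imwrite('pics/'+f,c['image'][:,:,::-1])
    np.savez('last_%s.npz'%n,**{k:np.array(v) for k,v in c.items()})
    return c
def world(c):
    K,R,t,z=[np.array(c[k]) for k in('intrinsics','R','t','z_map')]
    v,u=np.mgrid[:z.shape[0],:z.shape[1]]
    P=np.stack([(u-K[0,2])/K[0,0]*z,(v-K[1,2])/K[1,1]*z,z],-1)
    return (P-t)@R
def ray(c,u,v,h):
    K,R,t=[np.array(c[k]) for k in('intrinsics','R','t')]
    d=R.T@np.linalg.solve(K,[u,v,1.]); o=-R.T@t
    return o+d*(h-o[2])/d[2]
def load(n): return dict(np.load('last_%s.npz'%n))
E
python3 - <<'E'
from h import *
print(status.state())
for n in('top','side','wrist'):
    c=snap(n,n+'0.png'); print(n,-np.array(c['R']).T@c['t'])
E
```

```text
pics
{'time': 0.0, 'joint_positions': array([ 6.48612558e+01,  1.22269516e+01, -2.00701737e+00,  7.58307284e+01,
       -1.00423404e-03,  8.99995039e+01]), 'joint_velocities': array([ 0.03998353,  0.01651673,  0.11625869, -0.05105481,  0.00309959,
        0.12790422]), 'effort': array([ 3.03304125e-05, -6.86171007e+01,  4.87109292e+01,  1.79968367e-02,
       -2.43612676e-04,  4.00004126e-05]), 'eef_pos': array([0.21230622, 0.45241854, 0.30340584]), 'orientation': array([-1.79935303e+02,  1.00367323e-03,  1.54861753e+02]), 'wrist_force': array([ 0.72268704, -1.58804975, -0.33586743]), 'ft_torque': array([ 0.01529675, -0.01745195, -0.02768039]), 'opening': 0.08555572229467814}
top [ 0.35026138 -0.0387395   1.00688194]
side [ 0.31340075 -0.67027268  0.70405789]
wrist [0.14938315 0.481861   0.37144309]
```

View pics/top0.png

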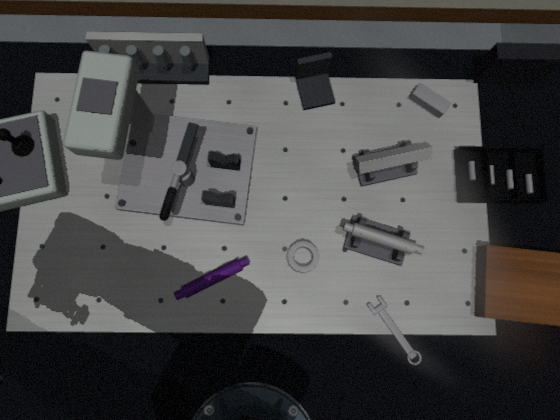

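View pics/side0.png

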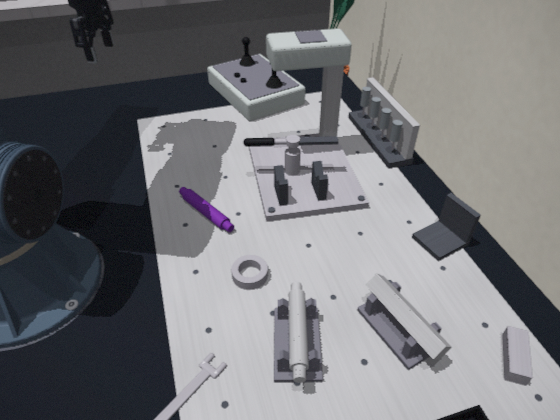

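View pics/wrist0.png

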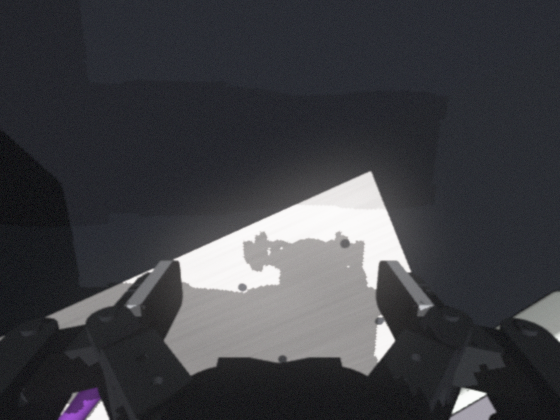

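The top view shows a round bar with journals in a cradle at (380,238), which is the shaft. The square bar lies in the other cradle at (392,157), the purple look-alike is at (212,278), and the ring is at (302,256). The fixture is near (190,170), with the black handle tip at (167,213). Next I'll enlarge the crops to confirm this and measure.

Run:
```python
from h import *
c=load('top'); s=load('side')
a=cv2.resize(c['image'][120:280,320:450],None,fx=3,fy=3,interpolation=2); b=cv2.resize(c['image'][40:230,60:270],None,fx=2,fy=2)
h=max(a.shape[0],b.shape[0]); 
im=np.zeros((h,a.shape[1]+b.shape[1],3),np.uint8); im[:a.shape[0],:a.shape[1]]=a; im[:b.shape[0],a.shape[1]:]=b
im=cv2.convertScaleAbs(im,alpha=1.6)
cv2.imwrite('pics/crop0.png',im[:,:,::-1]); print(im.shape)
W=world(c); V=world(s)
print('table z',[W[p][2].round(4) for p in((300,300),(120,260),(200,290))])
# shaft via height
for n,X,box in (('top',W,(205,275,320,440)),('side',V,(275,385,270,330))):
    m=np.zeros(X.shape[:2],bool); m[box[0]:box[1],box[2]:box[3]]=1
    m&=(X[...,2]>0.058)&(X[...,2]<0.085)
    P=X[m]; q=P[:,:2]; (cx,cy),(w,h_),ang=cv2.minAreaRect(q.astype(np.float32))
    u=np.linalg.svd(q-q.mean(0),full_matrices=False)[2][0]
    t=(q-q.mean(0))@u; n_=(q-q.mean(0))@[-u[1],u[0]]
    print(n,len(P),q.mean(0),'dir',np.degrees(np.arctan2(u[1],u[0])),'mid',q.mean(0)+u*(np.percentile(t,.5)+np.percentile(t,99.5))/2,np.ptp(t),np.ptp(n_),'zmax',np.percentile(P[:,2],98))
```

```text
(480, 810, 3)
table z [np.float64(0.0026), np.float64(0.0021), np.float64(0.0018)]
top 1032 [ 0.4614429  -0.28275022] dir 73.09940612493067 mid [ 0.46111853 -0.28381781] 0.18010092793603616 0.059921780634430905 zmax 0.07283369112574128
side 1558 [ 0.45744897 -0.29510151] dir -107.01837721742046 mid [ 0.4601253  -0.28635768] 0.18095398473528135 0.05149052110652852 zmax 0.07036990918888031
```

View pics/crop0.png

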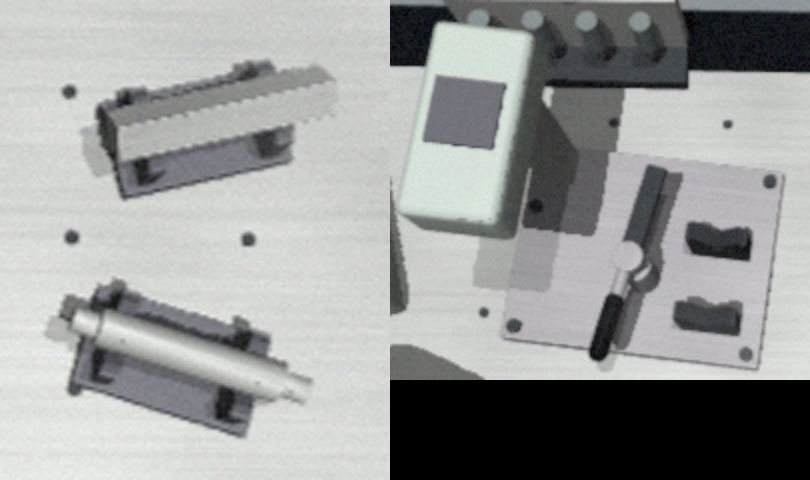

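Enlarged crop: the lower bar is round with stepped ends, so it is the shaft. The upper one has flat faces and is the square bar. Next I'll measure the fixture.

Run:
```python
from h import *
for n in('top','side'):
    c=load(n); X=world(c); Z=X[...,2]-0.0
    reg=(X[...,0]>0.25)&(X[...,0]<0.72)&(X[...,1]>-0.02)&(X[...,1]<0.5)
    # plate
    m=(reg&(Z>0.014)&(Z<0.032)).astype(np.uint8)
    nl,L,st,ce=cv2.connectedComponentsWithStats(cv2.morphologyEx(m,cv2.MORPH_OPEN,np.ones((3,3))))
    i=1+st[1:,4].argmax(); P=X[L==i]
    print(n,'plate',st[i],'z',np.median(P[:,2]),'rect',cv2.minAreaRect(P[:,:2].astype(np.float32)))
    # high parts 
    for lo,hi,name in((.06,.098,'vee'),(.098,.135,'clamp')):
        m=(reg&(Z>lo)&(Z<hi)).astype(np.uint8)
        nl,L,st,ce=cv2.connectedComponentsWithStats(m)
        for j in range(1,nl):
            if st[j,4]>25:
                Q=X[L==j]; print('  ',name,st[j],'ctr',Q.mean(0).round(4),'zmx',np.percentile(Q[:,2],97).round(4),'rect',[np.round(k,4) for k in cv2.minAreaRect(Q[:,:2].astype(np.float32))])
```

```text
top plate [ 170  130   86   94 4984] z 0.021033532532186608 rect ((0.616311252117157, 0.09866821020841599), (0.1703573316335678, 0.22571192681789398), 83.52899169921875)
   vee [129 117  19   9 102] ctr [0.7152 0.2623 0.0795] zmx 0.0971 rect [array([0.7152, 0.2663]), array([0.0075, 0.0385]), np.float64(2.6305)]
   vee [  28  121   26   74 1070] ctr [0.6205 0.4814 0.0639] zmx 0.068 rect [array([0.6351, 0.4744]), array([0.1695, 0.0516]), np.float64(0.4327)]
   vee [207 150  32  16 349] ctr [0.6337 0.071  0.0776] zmx 0.0896 rect [array([0.6353, 0.0713]), array([0.0688, 0.021 ]), np.float64(83.3133)]
   vee [179 165  13  18 108] ctr [0.5923 0.1507 0.0775] zmx 0.0851 rect [array([0.595 , 0.1515]), array([0.0167, 0.0366]), np.float64(61.8031)]
   vee [201 190  33  15 337] ctr [0.5447 0.0806 0.078 ] zmx 0.0893 rect [array([0.5458, 0.0812]), array([0.0683, 0.0206]), np.float64(83.7666)]
   clamp [130 111  13   9  73] ctr [0.7148 0.2567 0.1151] zmx 0.133 rect [array([0.715 , 0.2604]), array([0.0067, 0.027 ]), np.float64(5.8916)]
   clamp [ 159  122   39   99 1057] ctr [0.5975 0.1597 0.1159] z
[... 567 characters left out ...]
6 215] ctr [0.5952 0.1493 0.0773] zmx 0.0946 rect [array([0.5965, 0.1543]), array([0.0321, 0.0361]), np.float64(71.7615)]
   vee [312 161  17  27 283] ctr [0.6314 0.0644 0.0757] zmx 0.0876 rect [array([0.6331, 0.0687]), array([0.0709, 0.0213]), np.float64(83.1853)]
   vee [274 165  15  28 275] ctr [0.5427 0.074  0.076 ] zmx 0.0874 rect [array([0.5445, 0.0793]), array([0.071 , 0.0211]), np.float64(82.7459)]
   clamp [321 100   8  19 101] ctr [0.7147 0.2577 0.1161] zmx 0.1341 rect [array([0.7152, 0.2642]), array([0.009 , 0.0431]), np.float64(1.2839)]
   clamp [244 135  95  13 801] ctr [0.5926 0.1554 0.1121] zmx 0.1188 rect [array([0.5936, 0.1591]), array([0.0337, 0.2185]), np.float64(78.1714)]
```

V-blocks: the top view gives a mid-point of (0.5905, 0.0763) and the side view (0.589, 0.074), 90 mm apart as specified. Yaw is −6.5° and the clamp starts at about 0.1 rad. Shaft: centre (0.4607, −0.285), axis at 73.05°, length 180 mm as specified. First move is to above the shaft.

Call:
{"name": "carry_out", "arguments": {
  "commands": [
    {"x": 15,"y": -46,"z": 0,"spin": -0.09},
    {"x": 15,"y": -46,"z": 0,"spin": -0.09},
    {"x": 15,"y": -46,"z": 0,"spin": -0.09},
    {"x": 15,"y": -46,"z": 0,"spin": -0.09},
    {"x": 15,"y": -46,"z": 0,"spin": -0.09},
    {"x": 15,"y": -46,"z": 0,"spin": -0.09},
    {"x": 15,"y": -46,"z": 0,"spin": -0.09},
    {"x": 15,"y": -46,"z": 0,"spin": -0.09}
  ],
  "gripper": 85
}}

```text
time: 0.95
eef_pos: [0.3286, 0.0852, 0.3011]
orientation: [-179.9, 0.0, 113.7]
wrist_force: [1.9, 1.4, 0.5]
opening: 0.085
```

Call:
{"name": "carry_out", "arguments": {
  "commands": [
    {"x": 15,"y": -46,"z": 0,"spin": -0.09},
    {"x": 15,"y": -46,"z": 0,"spin": -0.09},
    {"x": 15,"y": -46,"z": 0,"spin": -0.09},
    {"x": 15,"y": -46,"z": 0,"spin": -0.09},
    {"x": 15,"y": -46,"z": 0,"spin": -0.09},
    {"x": 15,"y": -46,"z": 0,"spin": -0.09},
    {"x": 15,"y": -46,"z": 0,"spin": -0.09},
    {"x": 0,"y": 0,"z": 0,"spin": 0}
  ]
}}

```text
time: 1.75
eef_pos: [0.4318, -0.2474, 0.3]
orientation: [-180.0, 0.0, 76.3]
wrist_force: [-1.1, 1.5, 0.6]
opening: 0.085
```

Call:
{"name": "carry_out", "arguments": {
  "commands": [
    {"x": 15,"y": -19,"z": -40,"spin": -0.03},
    {"x": 14,"y": -19,"z": -40,"spin": -0.027},
    {"x": 0,"y": 0,"z": 0,"spin": 0},
    {"x": 0,"y": 0,"z": 0,"spin": 0}
  ]
}}

```text
time: 2.15
eef_pos: [0.4613, -0.2875, 0.2175]
orientation: [-180.0, 0.0, 72.8]
wrist_force: [-0.2, -0.0, 0.6]
opening: 0.0851
```

Run:
```python
from h import *
c=snap('wrist','wrist1.png'); s=status.state(); print(s['eef_pos'],s['orientation'])
X=world(c)
m=(X[...,2]>0.058)&(X[...,2]<0.085)&(np.hypot(X[...,0]-.461,X[...,1]+.285)<.11)
print(m.sum()); P=X[m];q=P[:,:2]
# parts of 30mm body: within middle
u=np.array([np.cos(np.radians(73.05)),np.sin(np.radians(73.05))]);n=np.array([-u[1],u[0]])
t=(q-[.461,-.285])@u; k=(q-[.461,-.285])@n
print('t range',t.min(),t.max())
for a in np.arange(-.09,.09,.015):
    g=(t>a)&(t<a+.015)
    if g.sum()>20: print(a.round(3),g.sum(),'k',np.percentile(k[g],[1,99]).round(4),'z',np.percentile(P[g,2],95).round(4), 'k at top',k[g][P[g,2]>np.percentile(P[g,2],80)].mean().round(4))
```

```text
[ 0.46120918 -0.28732663  0.21748341] [-1.79965475e+02  1.36649421e-02  7.28430123e+01]
8498
t range -0.09154130751476688 0.08917283262363158
-0.09 358 k [-0.0088  0.0078] z 0.0633 k at top -0.0004
-0.075 463 k [-0.0141  0.013 ] z 0.0682 k at top -0.0005
-0.06 640 k [-0.0139  0.0128] z 0.0682 k at top -0.0005
-0.045 676 k [-0.0138  0.0127] z 0.0683 k at top -0.0004
-0.03 728 k [-0.0137  0.013 ] z 0.0682 k at top -0.0002
-0.015 743 k [-0.0142  0.0128] z 0.068 k at top -0.0006
0.0 794 k [-0.014  0.013] z 0.068 k at top -0.0009
0.015 837 k [-0.0139  0.0128] z 0.0682 k at top -0.0005
0.03 898 k [-0.0137  0.013 ] z 0.0683 k at top -0.0006
0.045 928 k [-0.0136  0.0129] z 0.0681 k at top -0.0008
0.06 831 k [-0.0138  0.0126] z 0.0679 k at top -0.0002
0.075 591 k [-0.0086  0.0077] z 0.0634 k at top -0.0004
```

View pics/wrist1.png

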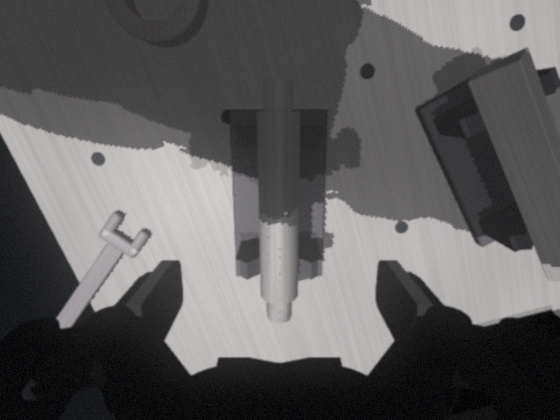

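The wrist view is centred on the shaft, which runs down column 279 from row 80 to row 320. Its measured centre is (0.4611, −0.2863) at 73.05°. Going down to grasp.

Call:
{"name": "carry_out", "arguments": {
  "commands": [
    {"x": 0,"y": 1,"z": -38,"spin": 0.003},
    {"x": 0,"y": 0,"z": -38,"spin": 0},
    {"x": 0,"y": 0,"z": -25,"spin": 0},
    {"x": 0,"y": 0,"z": -10,"spin": 0},
    {"x": 0,"y": 0,"z": 0,"spin": 0}
  ]
}}

```text
time: 2.7
eef_pos: [0.4634, -0.2847, 0.1119]
orientation: [179.4, 0.2, 73.3]
wrist_force: [0.3, 0.1, 0.5]
opening: 0.0851
```

Call:
{"name": "carry_out", "arguments": {
  "commands": [
    {"x": -2,"y": -1.5,"z": -8,"spin": 0},
    {"x": 0,"y": 0,"z": 0,"spin": 0},
    {"x": 0,"y": 0,"z": 0,"spin": 0}
  ]
}}

```text
time: 3.0
eef_pos: [0.463, -0.2869, 0.1076]
orientation: [179.1, 0.2, 73.4]
wrist_force: [-0.2, -0.7, -0.3]
opening: 0.0849
```

Call:
{"name": "carry_out", "arguments": {
  "commands": [
    {"x": -2,"y": 0.5,"z": -4,"spin": -0.006},
    {"x": -1,"y": 0,"z": -1,"spin": 0}
  ]
}}

```text
time: 3.2
eef_pos: [0.4605, -0.2869, 0.1035]
orientation: [179.0, 0.3, 73.0]
wrist_force: [-0.1, -0.9, -0.1]
opening: 0.0849
```

Call:
{"name": "carry_out", "arguments": {
  "commands": [
    {"x": 0,"y": 0,"z": 0,"spin": 0},
    {"x": 0,"y": 0,"z": 0,"spin": 0},
    {"x": 0,"y": 0,"z": 0,"spin": 0},
    {"x": 0,"y": 0,"z": 0,"spin": 0},
    {"x": 0,"y": 0,"z": 0,"spin": 0},
    {"x": 0,"y": 0,"z": 0,"spin": 0}
  ],
  "gripper": 20,
  "force": 50
}}

```text
time: 3.8
eef_pos: [0.4602, -0.2869, 0.1039]
orientation: [179.0, 0.3, 73.0]
wrist_force: [-0.2, -0.4, -0.1]
opening: 0.0288
```

Call:
{"name": "carry_out", "arguments": {
  "commands": [
    {"x": 0,"y": 0,"z": 20,"spin": 0},
    {"x": 0,"y": 0,"z": 35,"spin": 0},
    {"x": 0,"y": 0,"z": 40,"spin": 0},
    {"x": 0,"y": 0,"z": 40,"spin": 0},
    {"x": 0,"y": 0,"z": 0,"spin": 0}
  ]
}}

```text
time: 4.3
eef_pos: [0.4581, -0.2854, 0.2412]
orientation: [179.3, 0.2, 73.0]
wrist_force: [0.5, -0.9, -3.7]
opening: 0.0284
```

Run:
```python
from h import *
snap('side','side1.png'); snap('wrist','wrist2.png');s=status.state(); print({k:np.round(s[k],3) for k in('eef_pos','orientation','joint_positions','wrist_force','ft_torque','opening')})
```

```text
{'eef_pos': array([ 0.457, -0.285,  0.237]), 'orientation': array([1.79624e+02, 1.04000e-01, 7.29930e+01]), 'joint_positions': array([-3.1926e+01,  1.7567e+01, -4.6780e+00,  6.7365e+01, -3.0000e-03,
        7.5081e+01]), 'wrist_force': array([-1.170e-01, -1.000e-03, -3.982e+00]), 'ft_torque': array([-0.031,  0.034,  0.014]), 'opening': np.float64(0.029)}
```

View pics/side1.png

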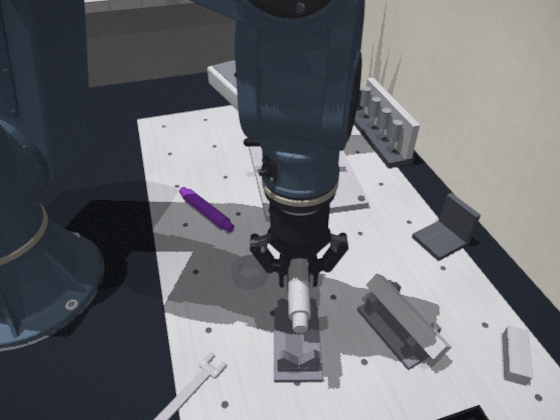

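View pics/wrist2.png

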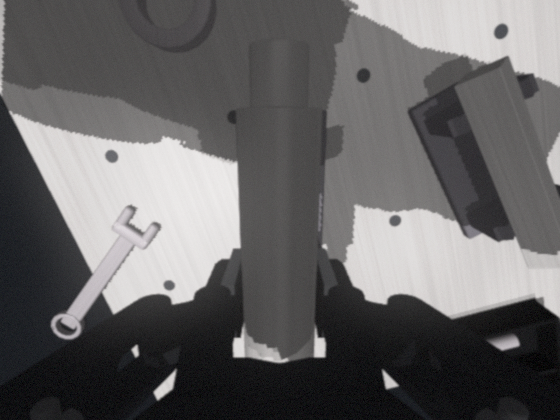

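The shaft is held: the opening is 28.5 mm and it weighs about 4 N. J6 would pass its limit turning clockwise, so I'll turn +100.5° instead, to yaw 173.5°.

Call:
{"name": "carry_out", "arguments": {
  "commands": [
    {"x": 10,"y": 28,"z": 0,"spin": 0.13},
    {"x": 10,"y": 28,"z": 0,"spin": 0.13},
    {"x": 10,"y": 28,"z": 0,"spin": 0.13},
    {"x": 10,"y": 28,"z": 0,"spin": 0.13},
    {"x": 10,"y": 28,"z": 0,"spin": 0.13},
    {"x": 10,"y": 28,"z": 0,"spin": 0.13},
    {"x": 10,"y": 28,"z": 0,"spin": 0.13},
    {"x": 10,"y": 28,"z": 0,"spin": 0.13}
  ]
}}

```text
time: 5.2
eef_pos: [0.5321, -0.0537, 0.2213]
orientation: [-179.4, -0.6, 134.4]
wrist_force: [0.0, -0.1, -2.6]
opening: 0.0288
```

Call:
{"name": "carry_out", "arguments": {
  "commands": [
    {"x": 10,"y": 25,"z": 0,"spin": 0.13},
    {"x": 10,"y": 25,"z": 0,"spin": 0.13},
    {"x": 10,"y": 25,"z": 0,"spin": 0.13},
    {"x": 10,"y": 25,"z": 0,"spin": 0.13},
    {"x": 0,"y": 0,"z": 0,"spin": 0}
  ]
}}

```text
time: 5.7
eef_pos: [0.57, 0.054, 0.2105]
orientation: [-179.1, -1.3, 166.0]
wrist_force: [0.6, 0.3, -3.5]
opening: 0.0286
```

Call:
{"name": "carry_out", "arguments": {
  "commands": [
    {"x": 10,"y": 11,"z": 8,"spin": 0.065},
    {"x": 11,"y": 11,"z": 8,"spin": 0.065},
    {"x": 0,"y": 0,"z": 0,"spin": 0},
    {"x": 0,"y": 0,"z": 0,"spin": 0}
  ]
}}

```text
time: 6.1
eef_pos: [0.5885, 0.076, 0.2192]
orientation: [-178.9, -2.0, 173.5]
wrist_force: [0.5, -0.9, -3.1]
opening: 0.029
```

Run:
```python
from h import *
w=snap('wrist','wrist3.png'); t=snap('top','top1.png'); sd=snap('side','side2.png')
s=status.state(); print({k:np.round(s[k],4) for k in('eef_pos','orientation','joint_positions','wrist_force','opening')})
```

```text
{'eef_pos': array([0.5885, 0.0758, 0.22  ]), 'orientation': array([-178.8746,   -1.9286,  173.5001]), 'joint_positions': array([ 7.5982, 26.452 ,  5.853 , 71.5455, -0.6218, 14.0908]), 'wrist_force': array([-0.6096,  0.0995, -2.1975]), 'opening': np.float64(0.0288)}
```

View pics/wrist3.png

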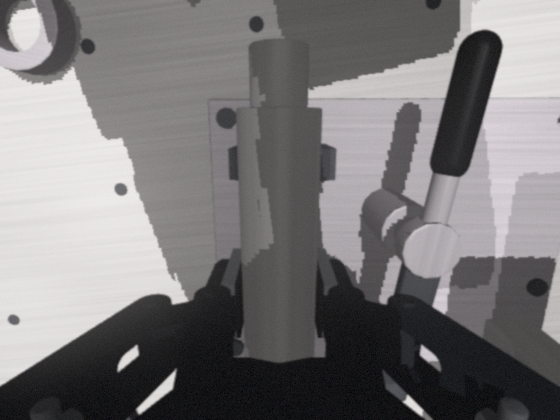

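View pics/side2.png

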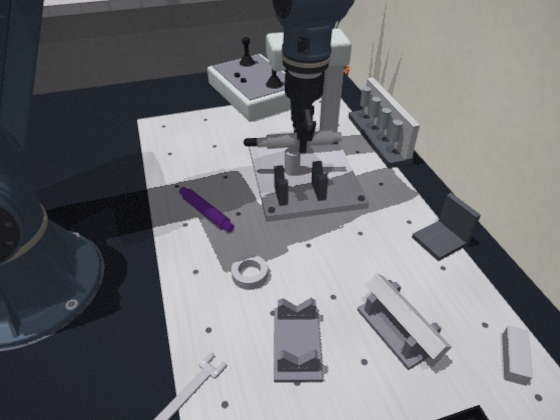

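View pics/top1.png

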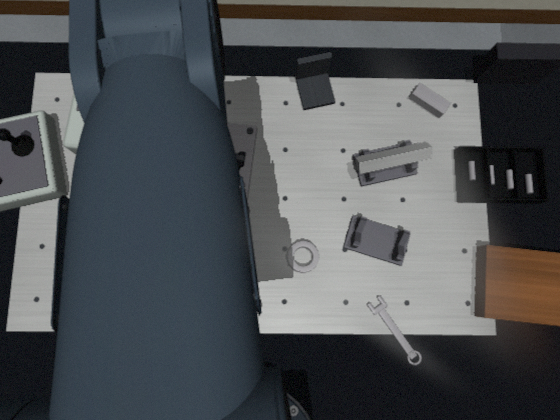

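The wrist view shows the shaft over the near V-block (ears at (234,162) and (328,162)), the hub at (430,250) and the grip running up to (485,35). I'll measure the shaft, V-block and hub in this one camera so that calibration error cancels.

Run:
```python
from h import *
w=load('wrist'); X=world(w); Z=X[...,2]; s=status.state()
f=np.radians(-6.5); u=np.array([np.cos(f),np.sin(f)]); n=np.array([-u[1],u[0]]); o=np.array([.590,.0755])
A=(X[...,:2]-o)@u; B=(X[...,:2]-o)@n
m=(Z>.15)&(Z<.21)&(np.abs(B)<.03)&(A>-.12)&(A<-.0); a,b,z=A[m],B[m],Z[m]
print('shaft end',np.percentile(a,[0.2,.5,1]))
for lo in np.arange(-.1,-.02,.01):
    g=(a>lo)&(a<lo+.01)
    if g.sum()>20: print(lo.round(3),'b',np.percentile(b[g],[1,99]).round(4),np.percentile(b[g],[1,99]).mean().round(4),'ztop',np.percentile(z[g],95).round(4))
m=(Z>.05)&(Z<.1)&(np.abs(B)<.05)&(A>-.08)&(A<-.02); print('vblk',m.sum(),'a',np.percentile(A[m],[1,99]),'b',np.percentile(B[m],[1,99]),'z',Z[m].max())
m=(Z>.085)
m=(Z>.113)&(Z<.125)&(np.hypot(A,B-.085)<.03); print('hub',m.sum(),A[m].mean(),B[m].mean(),np.ptp(A[m]),np.ptp(B[m]),Z[m].mean(),cv2.minEnclosingCircle(np.stack([A[m],B[m]],1).astype(np.float32)))
m=(Z>.095)&(Z<.13)&(A<-.03)&(B>.04)&(B<.16); print('grip end',A[m].min(),'dir',np.polyfit(A[m],B[m],1),Z[m].max())
m=(Z>.015)&(Z<.03); print('plate',np.median(Z[m]),'a',np.percentile(A[m],.5),'b',np.percentile(B[m],.5))
```

```text
shaft end [-0.09425778 -0.09378948 -0.09319408]
-0.1 b [-0.0106  0.0088] -0.0009 ztop 0.182
-0.09 b [-0.0107  0.0086] -0.001 ztop 0.1818
-0.08 b [-0.0146  0.013 ] -0.0008 ztop 0.1858
-0.07 b [-0.015   0.0133] -0.0009 ztop 0.1858
-0.06 b [-0.015   0.0133] -0.0008 ztop 0.1854
-0.05 b [-0.015   0.0133] -0.0008 ztop 0.1851
-0.04 b [-0.015   0.0133] -0.0009 ztop 0.1847
-0.03 b [-0.015   0.0133] -0.0008 ztop 0.1843
vblk 818 a [-0.05541923 -0.03570814] b [-0.03493539  0.03276519] z 0.08791519055811825
hub 2907 -0.003090034445874523 0.08370366174890156 0.05950706041487182 0.03364012321108717 0.11475849639925018 ((-0.00023211166262626648, 0.08486975729465485), 0.029862020164728165)
grip end -0.1151258737427704 dir [-0.12984901  0.08164731] 0.11877946832845233
plate 0.01797540592148584 a -0.15300102759616488 b -0.21018740577241526
```

Laterally the shaft (b = −0.8 mm) agrees with the V-block centre (−1.1 mm). Along the groove it needs about +3 mm. Seated TCP z should be about 0.134.

Call:
{"name": "carry_out", "arguments": {
  "commands": [
    {"x": 3,"y": -0.5,"z": -25,"spin": 0},
    {"x": 0,"y": 0,"z": -25,"spin": 0},
    {"x": 0,"y": 0,"z": -12,"spin": 0},
    {"x": 0,"y": 0,"z": 0,"spin": 0}
  ]
}}

```text
time: 6.65
eef_pos: [0.5906, 0.0734, 0.1564]
orientation: [-178.9, -1.9, 173.2]
wrist_force: [-0.5, -0.1, -2.9]
opening: 0.0284
```

```bash
cat > m.py <<'E'
from h import *
w=snap('wrist','wristm%d.png'%(status.state()['time']*100)); X=world(w); Z=X[...,2]; s=status.state()
f=np.radians(-6.5); u=np.array([np.cos(f),np.sin(f)]); n=np.array([-u[1],u[0]]); o=np.array([.590,.0755])
print({k:np.round(s[k],4) for k in('time','eef_pos','orientation','wrist_force','opening')})
print('tcp fix',(s['eef_pos'][:2]-o)@u,(s['eef_pos'][:2]-o)@n)
A=(X[...,:2]-o)@u; B=(X[...,:2]-o)@n
zt=s['eef_pos'][2]-.05+.015
m=(np.abs(Z-zt)<.018)&(Z>.091)&(np.abs(B)<.03)&(A>-.12)&(A<-.0); a,b,z=A[m],B[m],Z[m]
print('shaft end',np.percentile(a,[0.2,1]))
for lo in np.arange(-.09,-.02,.02):
    g=(a>lo)&(a<lo+.01)
    if g.sum()>20: print(lo.round(3),'b',np.percentile(b[g],[1,99]).round(4),np.percentile(b[g],[1,99]).mean().round(4),'ztop',np.percentile(z[g],95).round(4))
m=(Z>.05)&(Z<.09)&(np.abs(B)<.05)&(np.abs(B)>.018)&(A>-.08)&(A<-.02); print('vblk',m.sum(),'a',np.percentile(A[m],[1,99]),'b',np.percentile(B[m],[1,99]),'z',Z[m].max())
E
python3 m.py
```

```text
{'time': np.float64(6.7), 'eef_pos': array([0.5909, 0.0735, 0.1573]), 'orientation': array([-178.885 ,   -1.8283,  173.2035]), 'wrist_force': array([ 0.2121, -0.5996, -3.0957]), 'opening': np.float64(0.0285)}
tcp fix 0.0011226501346434379 -0.001928945363502226
shaft end [-0.09179199 -0.09078841]
-0.09 b [-0.0126  0.0067] -0.0029 ztop 0.1188
-0.07 b [-0.0171  0.0112] -0.0029 ztop 0.123
-0.05 b [-0.0171  0.0111] -0.003 ztop 0.1223
-0.03 b [-0.0172  0.0112] -0.003 ztop 0.1215
vblk 3106 a [-0.05546108 -0.03557483] b [-0.03470334  0.0327619 ] z 0.08837372413562042
```

Call:
{"name": "carry_out", "arguments": {
  "commands": [
    {"x": 0.5,"y": 2,"z": -8,"spin": 0.004},
    {"x": 0,"y": 0,"z": -5,"spin": 0},
    {"x": 0,"y": 0,"z": 0,"spin": 0}
  ]
}}

```text
time: 7.0
eef_pos: [0.5925, 0.0756, 0.1457]
orientation: [-178.9, -1.6, 173.4]
wrist_force: [-0.3, 0.4, -2.7]
opening: 0.0286
```

```bash
python3 m.py
```

```text
{'time': np.float64(7.05), 'eef_pos': array([0.5925, 0.0756, 0.146 ]), 'orientation': array([-178.9329,   -1.6309,  173.4266]), 'wrist_force': array([-0.0388, -0.2093, -3.3787]), 'opening': np.float64(0.0288)}
tcp fix 0.0025143991430638924 0.0004171342989810528
shaft end [-0.09004804 -0.08909737]
-0.09 b [-0.0104  0.0089] -0.0008 ztop 0.1079
-0.07 b [-0.0148  0.0135] -0.0007 ztop 0.1122
-0.05 b [-0.0149  0.0134] -0.0007 ztop 0.1115
-0.03 b [-0.0149  0.0136] -0.0007 ztop 0.1108
vblk 4074 a [-0.05545416 -0.03563598] b [-0.03461314  0.03273034] z 0.0880497621749248
```

Call:
{"name": "carry_out", "arguments": {
  "commands": [
    {"x": -1.5,"y": 0,"z": -5,"spin": 0},
    {"x": 0,"y": 0,"z": -3,"spin": 0},
    {"x": 0,"y": 0,"z": -2,"spin": 0}
  ]
}}

```text
time: 7.35
eef_pos: [0.5914, 0.0758, 0.1363]
orientation: [-179.0, -1.5, 173.4]
wrist_force: [0.5, 0.6, -3.1]
opening: 0.029
```

Call:
{"name": "carry_out", "arguments": {
  "commands": [
    {"x": 0,"y": 0,"z": -2,"spin": 0},
    {"x": 0,"y": 0,"z": -1,"spin": 0}
  ]
}}

```text
time: 7.55
eef_pos: [0.5914, 0.0758, 0.1338]
orientation: [-179.0, -1.5, 173.4]
wrist_force: [-9.7, -0.7, 20.5]
opening: 0.0287
```

```bash
python3 m.py
```

```text
{'time': np.float64(7.6), 'eef_pos': array([0.5914, 0.0758, 0.1339]), 'orientation': array([-178.968 ,   -1.5114,  173.4395]), 'wrist_force': array([-6.4519, -0.8637,  8.8893]), 'opening': np.float64(0.0282)}
tcp fix 0.0013243390398673266 0.0004689729249286327
shaft end [-0.09120455 -0.08982734]
-0.09 b [-0.0067  0.0054] -0.0006 ztop 0.0936
-0.07 b [-0.0128  0.0113] -0.0007 ztop 0.0983
-0.05 b [-0.0127  0.0113] -0.0007 ztop 0.0983
-0.03 b [-0.0127  0.0113] -0.0007 ztop 0.0982
vblk 5045 a [-0.05547842 -0.03559057] b [-0.03462878  0.03275661] z 0.08816443553188454
```

The shaft is in contact and level, with its top at 0.098 along its visible length. The end is at −90.5 mm, so it is centred. Releasing and backing up.

Call:
{"name": "carry_out", "arguments": {
  "commands": [
    {"x": 0,"y": 0,"z": 0,"spin": 0},
    {"x": 0,"y": 0,"z": 0,"spin": 0},
    {"x": 0,"y": 0,"z": 0,"spin": 0},
    {"x": 0,"y": 0,"z": 0,"spin": 0}
  ],
  "gripper": 60
}}

```text
time: 8.0
eef_pos: [0.592, 0.0758, 0.1345]
orientation: [-179.0, -1.4, 173.4]
wrist_force: [-0.8, -0.2, 1.2]
opening: 0.0598
```

Call:
{"name": "carry_out", "arguments": {
  "commands": [
    {"x": 0,"y": 0,"z": 20,"spin": 0},
    {"x": 0,"y": 0,"z": 30,"spin": 0},
    {"x": 0,"y": 0,"z": 30,"spin": 0},
    {"x": 0,"y": 0,"z": 0,"spin": 0}
  ]
}}

```text
time: 8.4
eef_pos: [0.591, 0.0757, 0.2161]
orientation: [-178.9, -1.6, 173.4]
wrist_force: [0.6, -0.6, -0.6]
opening: 0.06
```

```bash
sed -i 's/^zt=.*/zt=.098/' m.py; python3 m.py; ls -t pics|head -1
python3 - <<'E'
from h import *
# arm shape around the tool from the side camera: widths vs height
c=snap('side','side3.png'); X=world(c); s=status.state(); p=s['eef_pos']
d=X[...,:2]-p[:2]; m=(np.hypot(d[...,0],d[...,1])<.12)&(X[...,2]>p[2]-.02)
P=X[m]
for z in np.arange(p[2]-.02,p[2]+.22,.015):
    g=P[np.abs(P[:,2]-z)<.0075]
    if len(g)>5: print((z-p[2]).round(3),len(g),'x',(np.percentile(g[:,0],[1,99])-p[0]).round(3),'y',(np.percentile(g[:,1],[1])-p[1]).round(3))
E
```

```text
{'time': np.float64(8.45), 'eef_pos': array([0.5905, 0.0756, 0.2142]), 'orientation': array([-178.9208,   -1.6693,  173.4309]), 'wrist_force': array([-2.7500e-02,  9.0000e-04, -1.0854e+00]), 'opening': np.float64(0.0599)}
tcp fix 0.0004717099438908515 0.0001661638524848901
shaft end [-0.09120563 -0.09008023]
-0.09 b [-0.0071  0.0052] -0.001 ztop 0.0934
-0.07 b [-0.013   0.0111] -0.001 ztop 0.0982
-0.05 b [-0.0128  0.0109] -0.0009 ztop 0.0983
-0.03 b [-0.013   0.0112] -0.0009 ztop 0.0984
vblk 1807 a [-0.05538941 -0.03559748] b [-0.03482947  0.03261767] z 0.08794548559686687
wristm840.png
-0.02 63 x [-0.02   0.005] y [-0.063]
-0.005 135 x [-0.02   0.004] y [-0.064]
0.01 154 x [-0.02   0.004] y [-0.066]
0.025 195 x [-0.021  0.017] y [-0.069]
0.04 239 x [-0.019  0.017] y [-0.069]
0.055 134 x [-0.034  0.029] y [-0.039]
0.07 279 x [-0.035  0.033] y [-0.038]
0.085 286 x [-0.035  0.033] y [-0.037]
0.1 375 x [-0.034  0.036] y [-0.037]
0.115 178 x [-0.039  0.039] y [-0.042]
0.13 386 x [-0.041  0.042] y [-0.044]
0.145 393 x [-0.04   0.041] y [-0.044]
0.16 378 x [-0.038  0.04 ] y [-0.043]
0.175 435 x [-0.038  0.041] y [-0.047]
0.19 508 x [-0.044  0.046] y [-0.044]
0.205 446 x [-0.048  0.058] y [-0.043]
0.22 586 x [-0.05  0.06] y [-0.051]
```

View pics/side3.png

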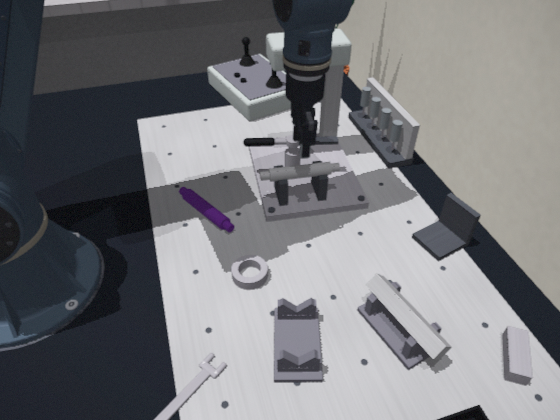

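The shaft is seated: b = −1.0 mm against the V-blocks' −1.1 mm, end at −90.5 mm, level.

The moves can't lean the tool, so I'll push the lever with a vertical tool:
- The gripper is fully open, with the jaw line at 45° to the fixture.
- The outer finger pushes at a radius of about 48 mm from the hinge.
- At the end stop the tool axis is then near fixture (−58, 97), about 57 mm from the head's corner. The tool's radius at head height measures about 44 mm.

Call:
{"name": "carry_out", "arguments": {
  "commands": [
    {"x": -14,"y": 5,"z": 1,"spin": -0.13},
    {"x": -14,"y": 5,"z": 1,"spin": -0.13},
    {"x": -14,"y": 5,"z": 1,"spin": -0.13},
    {"x": -14,"y": 5,"z": 1,"spin": -0.13},
    {"x": -14,"y": 5,"z": 1,"spin": -0.13},
    {"x": -13,"y": 4,"z": 1,"spin": -0.13},
    {"x": 0,"y": 0,"z": 0,"spin": 0}
  ],
  "gripper": 85
}}

```text
time: 9.2
eef_pos: [0.5006, 0.1047, 0.2098]
orientation: [-178.4, -2.3, 126.9]
wrist_force: [0.4, -0.4, -0.1]
opening: 0.0847
```

```bash
cat > p.py <<'E'
from h import *
import sys
f=np.radians(-6.5); u=np.array([np.cos(f),np.sin(f)]); n=np.array([-u[1],u[0]]); o=np.array([.590,.0753])
s=status.state(); T=np.array([(s['eef_pos'][:2]-o)@u,(s['eef_pos'][:2]-o)@n])*1e3
print(s['time'],'T fix',T.round(1),'z',s['eef_pos'][2].round(4),s['orientation'].round(2),s['wrist_force'].round(1))
phi=np.radians(s['orientation'][2]-90+6.5); d=np.array([np.cos(phi),np.sin(phi)]); q=np.array([-d[1],d[0]])
prev=T
for th in np.radians([8,15,25,35,45,55,65,75,85,90,93]):
    e=np.array([-np.cos(th),np.sin(th)]); m=np.array([np.sin(th),np.cos(th)]); piv=np.array([0,85.])
    cs=[57*d+11*q,57*d-11*q]; v=[c@m for c in cs]; c=(cs[0]+cs[1])/2 if abs(v[0]-v[1])<6 else cs[int(np.argmax(v))]
    r=48
    P=piv+r*e-10*m-c   # contact pt
    P=P-m*(max(v)-c@m)
    w=(P-prev); w=w[0]*u+w[1]*n
    print(np.degrees(th).round(),'tool',P.round(1),'step world',w.round(1),'head corner dist',np.hypot(*np.maximum(np.array([-35,150])-P,0)).round(1)); prev=P
E
python3 p.py
```

```text
9.2 T fix [-92.2  19.1] z 0.2098 [-178.37   -2.25  126.95] [ 0.4 -0.4 -0.1]
8.0 tool [-82.7  34.6] step world [11.1 14.4] head corner dist 124.9
15.0 tool [-82.8  40.6] step world [0.6 6. ] head corner dist 119.4
25.0 tool [-81.5  49. ] step world [2.2 8.3] head corner dist 111.2
35.0 tool [-87.7  63.3] step world [-4.5 14.9] head corner dist 101.4
45.0 tool [-82.6  72.5] step world [6.1 8.5] head corner dist 91.0
55.0 tool [-78.4  78.5] step world [4.8 5.5] head corner dist 83.7
65.0 tool [-78.3  93.1] step world [ 1.8 14.5] head corner dist 71.5
75.0 tool [-71.   97.6] step world [7.7 3.6] head corner dist 63.6
85.0 tool [-63.1 100.7] step world [8.2 2.3] head corner dist 56.7
90.0 tool [-58.9 101.8] step world [4.2 0.6] head corner dist 53.8
93.0 tool [-56.4 102.2] step world [2.6 0.2] head corner dist 52.3
```

Call:
{"name": "carry_out", "arguments": {
  "commands": [
    {"x": 3,"y": 0,"z": -18,"spin": 0.02},
    {"x": 2,"y": 0,"z": -18,"spin": 0},
    {"x": 0,"y": 0,"z": -8,"spin": 0},
    {"x": 0,"y": 0,"z": 0,"spin": 0}
  ]
}}

```text
time: 9.6
eef_pos: [0.5059, 0.1041, 0.162]
orientation: [-178.3, -2.3, 128.9]
wrist_force: [0.4, 1.0, -0.3]
opening: 0.0847
```

```bash
python3 p.py
python3 - <<'E'
from h import *
from scipy.spatial.transform import Rotation as R
s=status.state(); print('toolz',R.from_euler('xyz',s['orientation'],degrees=True).as_matrix()[:,2].round(3))
c=snap('side','side4.png'); w=snap('wrist','wrist4.png')
cv2.imwrite('pics/s4c.png',cv2.resize(c['image'][60:230,200:400],None,fx=3.5,fy=3.5)[:,:,::-1])
E
```

```text
9.6 T fix [-86.8  19.1] z 0.162 [-178.26   -2.3   128.89] [ 0.4  1.  -0.3]
8.0 tool [-81.1  33.5] step world [ 7.2 13.7] head corner dist 125.3
15.0 tool [-81.2  39.5] step world [0.6 6. ] head corner dist 119.8
25.0 tool [-79.9  47.9] step world [2.2 8.3] head corner dist 111.5
35.0 tool [-86.1  62.3] step world [-4.5 14.9] head corner dist 101.6
45.0 tool [-81.1  71.2] step world [6.  8.4] head corner dist 91.3
55.0 tool [-77.4  76.9] step world [4.3 5.2] head corner dist 84.5
65.0 tool [-77.2  91.4] step world [ 1.8 14.4] head corner dist 72.2
75.0 tool [-69.9  95.9] step world [7.7 3.6] head corner dist 64.4
85.0 tool [-62.   99.1] step world [8.2 2.3] head corner dist 57.6
90.0 tool [-57.9 100.1] step world [4.2 0.6] head corner dist 54.8
93.0 tool [-55.3 100.6] step world [2.6 0.2] head corner dist 53.4
toolz [-0.049  0.012 -0.999]
```

View pics/s4c.png

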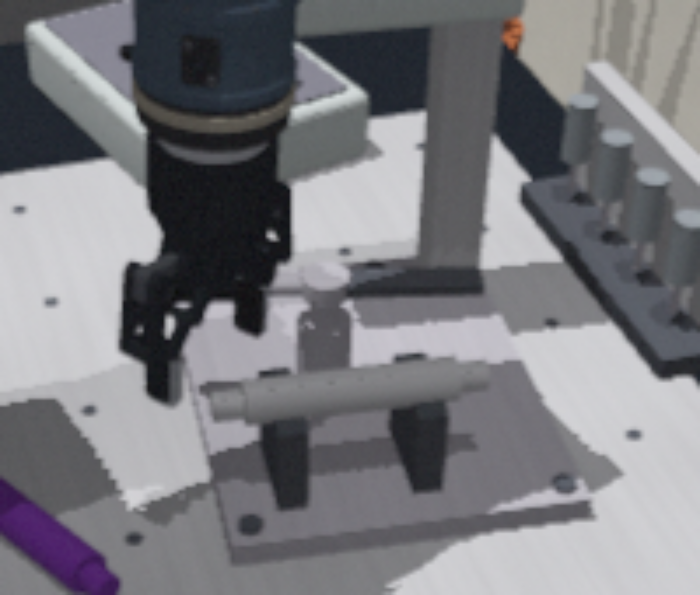

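View pics/wrist4.png

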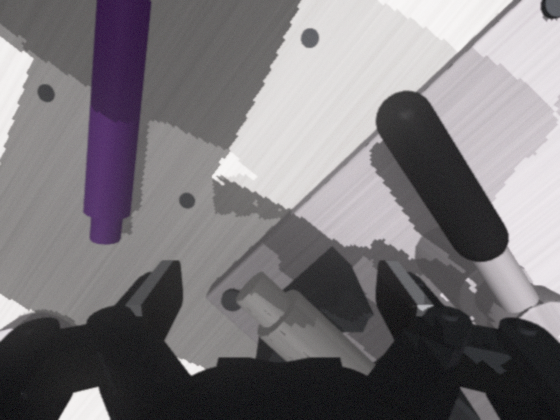

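The fingers are down beside the lever, clear of the shaft end; the wrist view shows the grip at (440,175), right of the right-hand finger. The tool has drifted 2.8° in tilt, so I'll turn the jaw line towards 60° during the sweep to gain clearance from the head.

```bash
cat > q.py <<'E'
from h import *
from scipy.spatial.transform import Rotation as R
f=np.radians(-6.5); u=np.array([np.cos(f),np.sin(f)]); n=np.array([-u[1],u[0]]); o=np.array([.590,.0753])
s=status.state(); tz=R.from_euler('xyz',s['orientation'],degrees=True).as_matrix()[:,2]
tip=s['eef_pos'][:2]+tz[:2]*.055   # fingertip-level axis point
fx=lambda p:np.array([(p-o)@u,(p-o)@n])*1e3
T=fx(tip); print(s['time'],'T',fx(s['eef_pos'][:2]).round(1),'tipaxis',T.round(1),'z',s['eef_pos'][2].round(4),'yaw',s['orientation'][2].round(1),s['wrist_force'].round(1), 'lean mm/100',(-tz[:2]*100).round(1))
prev=T; ps=s['orientation'][2]-90+6.5
import sys
ths=[8,15,25,35,45,55,65,75,85,90,93]
if len(sys.argv)>1: ths=[t for t in ths if t>float(sys.argv[1])]
for t in ths:
    th=np.radians(t); pd=45+15*min(1,(t-8)/75); phi=np.radians(pd)
    d=np.array([np.cos(phi),np.sin(phi)]); q=np.array([-d[1],d[0]])
    e=np.array([-np.cos(th),np.sin(th)]); m=np.array([np.sin(th),np.cos(th)]); piv=np.array([0,85.])
    h=57*(d@m)+11*abs(q@m); rc=52
    P=piv+rc*e-10*m; P=P-m*h-e*(57*(d@e))
    w=(P-prev); w=w[0]*u+w[1]*n
    print(t,'tool',P.round(1),'step world',w.round(1),'spin',np.radians(pd-ps).round(3),'headdist',np.hypot(*np.maximum(np.array([-35,150])-P-[5,0],0)).round(1)); prev=P; ps=pd
E
python3 q.py
```

```text
9.7 T [-86.4  19.3] tipaxis [-89.   19.7] z 0.1633 yaw 128.8 [-0.3 -0.2  0.1] lean mm/100 [ 4.7 -1.2]
8 tool [-94.1  35.5] step world [-3.3 16.3] spin -0.006 headdist 126.7
15 tool [-93.5  42.4] step world [1.4 6.8] spin 0.024 headdist 120.1
25 tool [-90.5  52.4] step world [4.1 9.6] spin 0.035 headdist 109.9
35 tool [-85.2  62. ] step world [6.4 8.9] spin 0.035 headdist 98.9
45 tool [-79.6  68.5] step world [6.3 5.9] spin 0.035 headdist 90.6
55 tool [-74.2  73.4] step world [5.9 4.2] spin 0.035 headdist 83.9
65 tool [-67.8  78. ] step world [6.9 3.8] spin 0.035 headdist 77.2
75 tool [-60.3  82.1] step world [7.9 3.3] spin 0.035 headdist 70.8
85 tool [-52.   85.8] step world [8.7 2.7] spin 0.028 headdist 65.3
90 tool [-48.   87.6] step world [4.1 1.4] spin 0.0 headdist 62.9
93 tool [-45.6  88.6] step world [2.6 0.7] spin 0.0 headdist 61.6
```

Call:
{"name": "carry_out", "arguments": {
  "commands": [
    {"x": -2,"y": 8,"z": -1,"spin": 0},
    {"x": -1,"y": 8,"z": -1,"spin": 0},
    {"x": 1,"y": 7,"z": 0,"spin": 0.02},
    {"x": 4,"y": 9.5,"z": 0,"spin": 0.035},
    {"x": 0,"y": 0,"z": 0,"spin": 0}
  ]
}}

```text
time: 10.2
eef_pos: [0.5089, 0.139, 0.163]
orientation: [-178.4, -2.1, 132.3]
wrist_force: [-0.2, 0.4, -0.2]
opening: 0.0849
```

```bash
cat > v.py <<'E'
from h import *
w=snap('wrist','w.png'); c=snap('side','s.png'); t='%d'%(status.state()['time']*100)
im=np.hstack([cv2.resize(c['image'][60:230,200:400],(400,340)),cv2.resize(w['image'],(400,300),interpolation=3)[:340] if 0 else np.vstack([cv2.resize(w['image'],(400,300)),np.zeros((40,400,3),np.uint8)])])
cv2.imwrite('pics/v%s.png'%t,im[:,:,::-1]); print('pics/v%s.png'%t)
E
python3 q.py 25; python3 v.py
```

```text
10.2 T [-87.8  54.1] tipaxis [-90.3  54.2] z 0.163 yaw 132.3 [-0.2  0.4 -0.2] lean mm/100 [ 4.5 -0.8]
35 tool [-85.2  62. ] step world [6.  7.1] spin 0.028 headdist 98.9
45 tool [-79.6  68.5] step world [6.3 5.9] spin 0.035 headdist 90.6
55 tool [-74.2  73.4] step world [5.9 4.2] spin 0.035 headdist 83.9
65 tool [-67.8  78. ] step world [6.9 3.8] spin 0.035 headdist 77.2
75 tool [-60.3  82.1] step world [7.9 3.3] spin 0.035 headdist 70.8
85 tool [-52.   85.8] step world [8.7 2.7] spin 0.028 headdist 65.3
90 tool [-48.   87.6] step world [4.1 1.4] spin 0.0 headdist 62.9
93 tool [-45.6  88.6] step world [2.6 0.7] spin 0.0 headdist 61.6
pics/v1030.png
```

View pics/v1030.png

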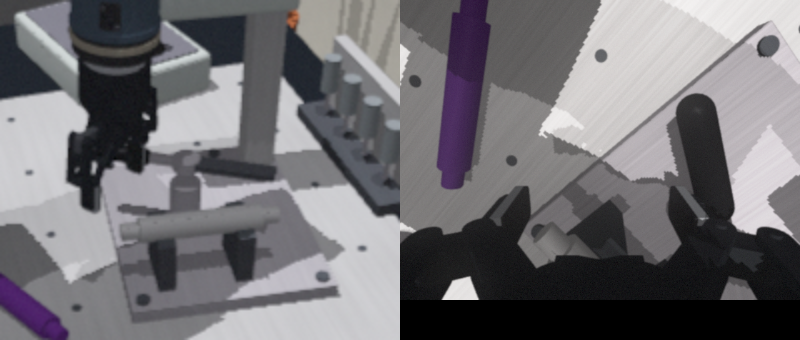

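The lever is turning: in the wrist view the grip leans on the right-hand finger at (700,190), and the clamp finger has swung in the side view. Continuing.

Call:
{"name": "carry_out", "arguments": {
  "commands": [
    {"x": 6,"y": 7,"z": -1,"spin": 0.03},
    {"x": 6,"y": 6,"z": 0,"spin": 0.035},
    {"x": 6,"y": 4,"z": 0,"spin": 0.035},
    {"x": 0,"y": 0,"z": 0,"spin": 0}
  ]
}}

```text
time: 10.7
eef_pos: [0.5257, 0.1547, 0.1624]
orientation: [-178.2, -2.1, 138.1]
wrist_force: [-0.4, -0.2, 0.1]
opening: 0.085
```

```bash
python3 q.py 55; python3 v.py
```

```text
10.7 T [-72.9  71.6] tipaxis [-75.6  71.4] z 0.1624 yaw 138.1 [-0.4 -0.2  0.1] lean mm/100 [ 4.9 -0.2]
65 tool [-67.8  78. ] step world [8.5 5.7] spin 0.032 headdist 77.2
75 tool [-60.3  82.1] step world [7.9 3.3] spin 0.035 headdist 70.8
85 tool [-52.   85.8] step world [8.7 2.7] spin 0.028 headdist 65.3
90 tool [-48.   87.6] step world [4.1 1.4] spin 0.0 headdist 62.9
93 tool [-45.6  88.6] step world [2.6 0.7] spin 0.0 headdist 61.6
pics/v1080.png
```

View pics/v1080.png

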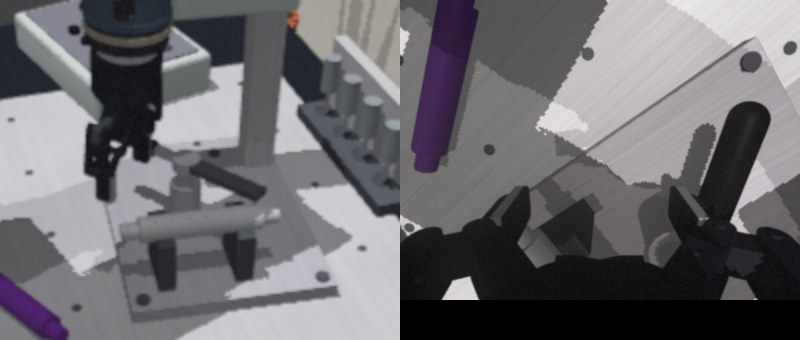

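```bash
cat > a.py <<'E'
from h import *
f=np.radians(-6.5); u=np.array([np.cos(f),np.sin(f)]); n=np.array([-u[1],u[0]]); o=np.array([.590,.0753])
for k in('wrist','side','top'):
    c=load(k) if k!='top' else snap('top'); X=world(c); A=(X[...,:2]-o)@u; B=(X[...,:2]-o)@n; dark=c['image'].max(-1)<75
    r=np.hypot(A,B-.085); g=(X[...,2]>.098)&(X[...,2]<.124)&(r>.03)&(r<.125)
    if k=='wrist': g&=(B>.07)&(r>.07)
    th=np.degrees(np.arctan2(B-.085,-A))
    print(k,[(int(b),int(h)) for h,b in zip(*np.histogram(th[g],bins=np.arange(-180,181,10))) if h>8])
    if k=='wrist' and g.sum()>30: print('  grip angle',np.median(th[g]),r[g].max())
E
python3 a.py
```

```text
wrist [(30, 79), (40, 6384), (50, 659)]
  grip angle 45.03647896031238 0.11575368337989858
side [(-150, 10), (-140, 89), (-130, 162), (-120, 58), (-110, 25), (-100, 26), (-90, 19), (-80, 18), (-70, 23), (-60, 28), (-40, 27), (-30, 23), (10, 14), (20, 66), (30, 27), (40, 27)]
top [(-150, 35), (-140, 176), (-130, 206), (-120, 76), (-110, 54), (-100, 48), (-90, 48), (-80, 56), (-70, 63), (-60, 61), (-50, 11)]
```

The lever is at about 45°. Continuing.

Call:
{"name": "carry_out", "arguments": {
  "commands": [
    {"x": 8,"y": 5,"z": -0.5,"spin": 0.03},
    {"x": 8,"y": 3.5,"z": 0,"spin": 0.035},
    {"x": 8,"y": 3,"z": 0,"spin": 0.03},
    {"x": 0,"y": 0,"z": 0,"spin": 0}
  ]
}}

```text
time: 11.25
eef_pos: [0.548, 0.164, 0.1619]
orientation: [-177.9, -2.2, 143.5]
wrist_force: [-0.6, 0.4, 0.5]
opening: 0.0848
```

```bash
python3 q.py 75; python3 v.py; python3 a.py
```

```text
11.25 T [-51.8  83.4] tipaxis [-54.6  82.7] z 0.1619 yaw 143.5 [-0.6  0.4  0.5] lean mm/100 [5.2 0.6]
85 tool [-52.   85.8] step world [3.  2.8] spin 0.001 headdist 65.3
90 tool [-48.   87.6] step world [4.1 1.4] spin 0.0 headdist 62.9
93 tool [-45.6  88.6] step world [2.6 0.7] spin 0.0 headdist 61.6
pics/v1135.png
wrist [(60, 2029), (70, 3920), (80, 10)]
  grip angle 71.06711769792514 0.1140641536526642
side [(-130, 21), (-120, 36), (-110, 123), (-100, 119), (-90, 38), (-80, 21), (-70, 26), (-60, 32), (-40, 46), (-30, 18), (40, 54), (50, 13), (60, 19), (70, 26)]
top [(-130, 67), (-120, 106), (-110, 188), (-100, 153), (-90, 51), (-80, 52), (-70, 54), (-60, 66), (-50, 11)]
```

Call:
{"name": "carry_out", "arguments": {
  "commands": [
    {"x": 5,"y": 1,"z": 0,"spin": 0},
    {"x": 5,"y": 0.5,"z": 0,"spin": 0},
    {"x": 0,"y": 0,"z": 0,"spin": 0}
  ]
}}

```text
time: 11.7
eef_pos: [0.5559, 0.1655, 0.1619]
orientation: [-177.9, -2.3, 143.3]
wrist_force: [-1.3, -1.8, 2.1]
opening: 0.0851
```

```bash
python3 q.py 90; python3 v.py; python3 a.py
```

```text
11.7 T [-44.1  85.8] tipaxis [-47.1  85.1] z 0.1619 yaw 143.3 [-1.3 -1.8  2.1] lean mm/100 [5.5 0.5]
93 tool [-45.6  88.6] step world [1.9 3.3] spin 0.003 headdist 61.6
pics/v1180.png
wrist [(70, 2685), (80, 2535)]
  grip angle 79.89489156948196 0.11126519925230398
side [(-130, 22), (-120, 23), (-110, 45), (-100, 133), (-90, 99), (-80, 26), (-70, 28), (-60, 30), (-40, 48), (-30, 11), (50, 42), (60, 20), (70, 19), (80, 28)]
top [(-130, 61), (-120, 57), (-110, 113), (-100, 190), (-90, 139), (-80, 59), (-70, 61), (-60, 67)]
```

Call:
{"name": "carry_out", "arguments": {
  "commands": [
    {"x": 4,"y": 0,"z": 0,"spin": 0},
    {"x": 4,"y": 0,"z": 0,"spin": 0},
    {"x": 0,"y": 0,"z": 0,"spin": 0}
  ]
}}

```text
time: 12.15
eef_pos: [0.5612, 0.1659, 0.1616]
orientation: [-177.8, -2.6, 143.4]
wrist_force: [-6.2, -0.8, 4.1]
opening: 0.0853
```

```bash
python3 q.py 90; python3 v.py; python3 a.py
```

```text
12.15 T [-38.9  86.7] tipaxis [-42.1  86.1] z 0.1616 yaw 143.4 [-6.2 -0.8  4.1] lean mm/100 [6.  0.4]
93 tool [-45.6  88.6] step world [-3.2  2.9] spin 0.001 headdist 61.6
pics/v1225.png
wrist [(80, 4226), (90, 656)]
  grip angle 85.1337092459972 0.10920652298537736
side [(-130, 17), (-120, 23), (-110, 26), (-100, 94), (-90, 124), (-80, 43), (-70, 25), (-60, 29), (-40, 52), (-30, 10), (50, 18), (60, 40), (70, 14), (80, 19), (90, 28)]
top [(-140, 9), (-130, 59), (-120, 59), (-110, 72), (-100, 163), (-90, 184), (-80, 84), (-70, 61), (-60, 63), (-50, 10)]
```

Call:
{"name": "carry_out", "arguments": {
  "commands": [
    {"x": 4,"y": 0,"z": 0,"spin": 0},
    {"x": 4,"y": 0,"z": 0,"spin": 0}
  ]
}}

```text
time: 12.5
eef_pos: [0.5635, 0.1659, 0.1613]
orientation: [-177.4, -3.1, 143.5]
wrist_force: [-37.8, -6.2, 27.3]
opening: 0.0851
```

```bash
python3 q.py 90; python3 v.py; python3 a.py
```

```text
12.5 T [-36.6  87. ] tipaxis [-40.4  86.3] z 0.1613 yaw 143.5 [-37.8  -6.2  27.3] lean mm/100 [7.1 0.4]
93 tool [-45.6  88.6] step world [-4.9  2.8] spin -0.001 headdist 61.6
pics/v1260.png
wrist [(80, 4266), (90, 695)]
  grip angle 85.2321069779394 0.11090036130804169
side [(-130, 22), (-120, 21), (-110, 27), (-100, 97), (-90, 127), (-80, 45), (-70, 26), (-60, 32), (-40, 55), (60, 40), (70, 20), (80, 13), (90, 26)]
top [(-130, 62), (-120, 54), (-110, 68), (-100, 163), (-90, 193), (-80, 85), (-70, 62), (-60, 65), (-50, 9)]
```

The force jumped to about 38 N with no further turn, so this is probably the end stop. Backing off straight towards −x and checking.

Call:
{"name": "carry_out", "arguments": {
  "commands": [
    {"x": -10,"y": 0,"z": 0,"spin": 0},
    {"x": -20,"y": -4,"z": 0,"spin": 0},
    {"x": -30,"y": -8,"z": 0,"spin": 0},
    {"x": -20,"y": -5,"z": 5,"spin": 0},
    {"x": 0,"y": 0,"z": 0,"spin": 0}
  ]
}}

```text
time: 13.15
eef_pos: [0.4809, 0.1486, 0.1666]
orientation: [-177.5, -3.1, 143.5]
wrist_force: [0.8, -0.2, -0.3]
opening: 0.0851
```

```bash
python3 q.py 90; python3 v.py; python3 a.py
python3 - <<'E'
from h import *
f=np.radians(-6.5); u=np.array([np.cos(f),np.sin(f)]); n=np.array([-u[1],u[0]]); o=np.array([.590,.0753])
for k in('top','side','wrist'):
    c=load(k); X=world(c); A=(X[...,:2]-o)@u; B=(X[...,:2]-o)@n;Z=X[...,2]
    for nm,g in(('finger',(Z>.106)&(Z<.124)&(abs(A)<.05)&(B>-.03)&(B<.06)),('handle',(Z>.105)&(Z<.124)&(abs(A)<.06)&(B>.13)&(B<.21))):
        if g.sum()>20: print(k,nm,g.sum(),'lean deg',np.degrees(np.arctan(np.polyfit(B[g],A[g],1)[0])).round(2),'A mean',A[g].mean().round(4),'A rng',np.percentile(A[g],[2,98]).round(4),'B',B[g].min().round(3),B[g].max().round(3))
E
```

```text
13.15 T [-116.7   60.5] tipaxis [-120.5   59.9] z 0.1666 yaw 143.5 [ 0.8 -0.2 -0.3] lean mm/100 [7.  0.3]
93 tool [-45.6  88.6] step world [77.7 20. ] spin -0.001 headdist 61.6
pics/v1325.png
wrist [(0, 977), (10, 364)]
  grip angle 7.9151340431375505 0.11057248358836635
side [(-130, 24), (-120, 27), (-110, 27), (-100, 92), (-90, 125), (-80, 44), (-70, 25), (-60, 32), (0, 68), (70, 14), (80, 91), (90, 45)]
top [(-130, 62), (-120, 57), (-110, 77), (-100, 160), (-90, 191), (-80, 81), (-70, 63), (-60, 68)]
top finger 400 lean deg 0.01 A mean -0.0004 A rng [-0.0105  0.0108] B -0.019 0.06
side finger 250 lean deg -0.29 A mean -0.0018 A rng [-0.0117  0.0093] B -0.024 0.06
side handle 120 lean deg 0.16 A mean -0.0031 A rng [-0.0109  0.0071] B 0.131 0.194
```

The clamp finger and handle now lie within about 0.3° of the fixture's y axis, so the clamp is locked at the stop. Retreating and taking a final look.

Call:
{"name": "carry_out", "arguments": {
  "commands": [
    {"x": -20,"y": -10,"z": 15,"spin": 0},
    {"x": -25,"y": -30,"z": 35,"spin": 0},
    {"x": -25,"y": -40,"z": 40,"spin": 0},
    {"x": 0,"y": -40,"z": 30,"spin": 0},
    {"x": 0,"y": -40,"z": 20,"spin": 0},
    {"x": 0,"y": -40,"z": 0,"spin": 0},
    {"x": 0,"y": 0,"z": 0,"spin": 0}
  ]
}}

```text
time: 14.0
eef_pos: [0.4202, -0.049, 0.3031]
orientation: [-177.5, -2.8, 143.7]
wrist_force: [0.6, 0.6, -0.6]
opening: 0.085
```

Run:
```python
from h import *
f=np.radians(-6.5); u=np.array([np.cos(f),np.sin(f)]); n=np.array([-u[1],u[0]]); o=np.array([.590,.0753])
s=status.state(); print(s['time'],s['eef_pos'],s['wrist_force'])
for k in('top','side'):
    c=snap(k,k+'F.png'); X=world(c); A=(X[...,:2]-o)@u; B=(X[...,:2]-o)@n;Z=X[...,2]
    for nm,g in(('finger',(Z>.106)&(Z<.124)&(abs(A)<.05)&(B>-.03)&(B<.06)),('handle',(Z>.105)&(Z<.124)&(abs(A)<.06)&(B>.13)&(B<.21)),('shaft',(Z>.091)&(Z<.104)&(abs(A)<.12)&(abs(B)<.02))):
        if g.sum()>20: print(k,nm,g.sum(),'lean B',np.degrees(np.arctan(np.polyfit(B[g],A[g],1)[0])).round(2),'A',np.percentile(A[g],[.5,99.5]).round(4),'B',np.percentile(B[g],[1,99]).round(4),'slope z/A',np.polyfit(A[g],Z[g],1)[0].round(4))
```

```text
14.0 [ 0.42019598 -0.04896934  0.30314523] [ 0.56359988  0.64081734 -0.62978669]
top handle 298 lean B -0.29 A [-0.0097  0.0099] B [0.1302 0.1974] slope z/A 0.1683
side finger 250 lean B -0.74 A [-0.0121  0.0098] B [-0.0213  0.0584] slope z/A 0.0702
side handle 123 lean B 0.07 A [-0.011   0.0078] B [0.1302 0.191 ] slope z/A 0.2167
side shaft 514 lean B 20.84 A [-0.0909  0.0852] B [-0.0153  0.0069] slope z/A 0.0026
```

View pics/topF.png

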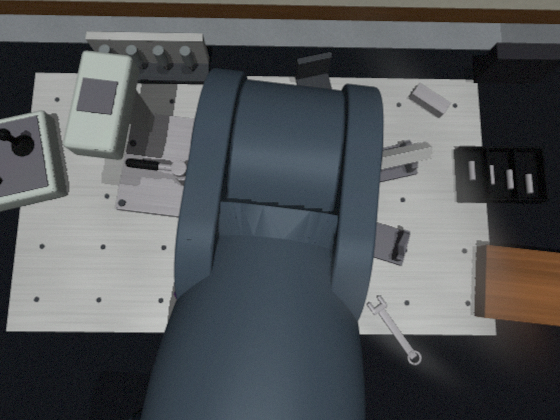

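View pics/sideF.png

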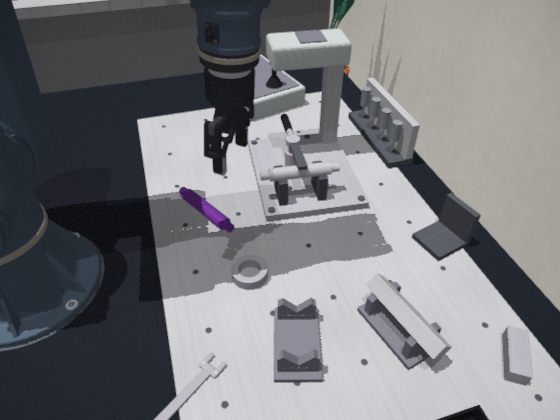

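The side view shows the clamp finger across the shaft at (298,158) and the handle pointing away at (287,127), under the head. The ring (250,270), the square bar (405,317) and the purple look-alike are where they were. Handing in.

```bash
python3 -c "
from h import *
print(job.job_done()); print(status.state()['time'])"
```

```text
the job is handed in; nothing more can be done
None
the job is handed in; nothing more can be done
```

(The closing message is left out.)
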